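# Press a bearing bush home in a tube rotator's bearing block

## Task

Repair the tube rotator: pick up the slimmer of the two loose brass bushes, find the bore in the floating carrier of the bearing block with its spigot and press it in until its shoulder sits fully home on the carrier's face, finishing with a firm push of about 20 N so that it is surely seated. The bearing is delicate: never push with more than 35 N. Let go and leave the bush there, and leave the wider bush and the other things on the bench where they are.

Things in the scene. Friction and masses are not known exactly. Their poses are not given: they have to be found in the camera images.
- bush: slimmer brass bush, the one that fits: upright, loose, about 0.12 kg, 64 mm tall, round about z (up); origin at the centre of its foot. Spigot 30 mm dia. x 28 mm with a 1 mm chamfer at the foot; shoulder 44 mm dia. from z = 28 to 34 mm; boss 28 mm dia. from z = 34 to 64 mm with a solid flat top that may be pushed on. Grip the boss with the fingertips above z = 34 mm.
- bush_shoulder (a point): point on the slim bush's axis at the underside of its shoulder, 28 mm above its foot; level with housing_centre when the bush is home
- wide_bush: a similar brass bush of the same height and the same 28 mm boss, but with a 38 mm spigot and a 54 mm shoulder; does not fit the bore and is to be left alone. Origin at the centre of its foot, z up.
- bearing_block: bolted-down aluminium housing, foot 128 x 92 x 10 mm, four 84 mm walls 38 mm high; in it floats the carrier, a 58 mm square steel block with flat top face 46 mm above the bench and a vertical round bore in its middle, 31.5 mm dia., 1 mm chamfer. Origin under the housing's centre, z up, x along the foot's long side, the carrier square to it.
- housing_centre (a point): point over the middle of the housing, level with the carrier's face. NOT the bore: the carrier starts up to 5 mm off along the block's x and up to 5 mm off along its y, and no reading tells where; find the bore by feel or sight. The carrier holds by friction: about 8 N sideways shifts it, by at most 6 mm from the middle either way.
- fit_disc (a joint): snug plastic disc in the bore that the spigot drives ahead of it; value = m pushed down; at 0 its top is 16 mm below the face. Friction: about 9 N of steady push moves it; no spring-back. It starts at 0 to 3 mm, so a bush just set in the bore stands 9 to 12 mm proud. The bush is home at about 12 mm, where the shoulder stops hard on the face and the force rises steeply.
- oil_bottle: small brown bottle with black cap, 33 mm wide, 72 mm tall, bystander; origin at the centre of its underside
- tally: round grey hand counter, 45 mm wide, 32 mm tall, bystander; origin at the centre of its underside
- petri: petri dish, 57 mm wide, 15 mm tall, bystander; origin at the centre of its underside
Not all that is in view belongs to the job. Leave any orange look-alike of the bearing_block alone.

How it is judged:
By the outcome, as a careful person would: the job done as asked, in the order asked, and still so for the second after the job is handed in, with the robot touching nothing.
It also fails if it takes over 72 s, if anything falls off the work surface, if the arm or the gripper's body presses on something with over 40 N, if the wrist force passes 120 N, or if a joint passes its speed limit or range.

## Robot

A 6-joint arm with a two-finger parallel gripper is mounted at the origin on a cart in front of the work surface, level with it; the furniture and walls round the work are solid. World frame = base frame: x ahead of the robot, y to its left, z up, the work surface at z = 0. Lengths are in mm, angles in rad, forces in N, time in s.
With the tool pointing down it reaches from about 400 to 925 mm from the base axis. Payload 12.5 kg.
Tool frame: the origin (TCP) lies midway between the tips of the shut fingers; the grasp point (between the pads) lies 19 mm behind it; z points along the fingers, y is the direction in which the jaws open and shut (so a half turn about z gives the same grasp; the last joint's range is limited). The gripper opens to 95 mm and grips with 3 to 60 N. Pads are 20 mm wide; open, the fingers measure 119 mm over their backs; the gripper's body (75 mm by 180 mm) begins 59 mm behind the grasp point.
Start: joints at [1.099, 0.491, 1.559, -0, 1.092, -0.106], TCP at [223.545, 583.673, 214.661] pointing down, gripper open.
Joint ranges: [-3.1, 3.1], [-0.84, 2.19], [0.05, 2.79], [-1.13, 4.28], [0.06, 2.93], [-2.69, 2.69]. Speed limits (rad/s): [2.22, 2.22, 2.79, 3.14, 3.14, 3.14].

## Interface

Orientations are given as [roll, pitch, yaw] about the fixed x, y, z axes, in that order (R = Rz(yaw) Ry(pitch) Rx(roll)).
In Python, from cell import env gives the robot as it stands.
- The arm moves only by the tool drive_tool, never from a script. Its argument "increments" is a list of rows, each a list of 2 entries, a list of its own where there are three numbers: the shift along the tool's x, y, z as a fraction of full scale, then the turn, a rotation vector about the tool's x, y, z as a fraction of full scale. In form: [[[x, y, z], [ax, ay, az]], ...]. A call has 1 to 5 rows; each row shifts and turns the commanded pose from where the row before left it, along the tool's axes as they then stand; what a row does not reach is not made up. Full scale, the value 1, is 30 mm for a shift and 0.08 rad for a turn. A row lasts 1/12 s, in which the tool goes at most 41.7 mm and 7.16 degrees, less where a joint would pass 70% of its speed; a pose out of reach is approached as far as the arm can. A call with a number of a shift or a turn outside -1 to 1 is refused whole. A call with a gripper value outside its range is refused whole. "jaw" is the opening, from -1 (shut) to 1 (fully open), so that 0 is half open, set as the call begins (left out, the last holds). The fingers move at their own pace and stop on an object; the grip force is fixed at half the most. Time passes only in rows, so rows that do not move let the fingers close. It gives the time, the measured TCP pose, the force and the opening at its end, in the units of the state.
- env.state(): the state, without advancing time (a new reading comes with each control period).
- env.read_camera(name): name is "side" or "top"; returns a dict with "pixels" (400x640x3 uint8, blue, green, red), "vertical_fov" (degrees; the focal length in pixels is half the picture's height over the tangent of half this angle, whatever the lens; pixels are square), "cx", "cy" (the principal point, pixels), "world_to_cam" (4x4, takes a point from world to camera coordinates). Camera axes: x right, y down, z forward; pixel columns grow to the right and rows downward; lengths in mm; the calibration is good to about 2 mm. A picture is of the moment at which its call begins. There is no depth.
- env.job_done(): hands the job in, once; it reports no verdict.
Trained networks look in a picture, given as the dict that the camera call returned (one of the last four; its "shot" number tells which), for a name from the list of things; names that differ only in an ending like _2 or _b are one class to them, and where a whole thing is asked for, a point or a joint stands for the part that bears it (a point fixed in the world has none). Each returns a list of dicts, best first, with "score" (0 to 1); they miss things now and then, are a little off and sometimes report something else, mostly with a low value. They report only what shows in the picture. A call takes as long as a camera call. They do not tell look-alikes from the thing itself.
- env.boxes_of(target, picture): "point" ([x, y, z] in mm, in world coordinates, good to about 4 mm: the middle of the surface that is visible of it).
- env.tip_of(target, picture): "point" ([x, y, z] in mm, in world coordinates, good to about 4 mm: a listed point, or the origin of a listed thing).
The state is a dict: "t": time; "joints": joint angles; "qvel": joint speeds; "tau": joint torques, N m; "eef_pos": TCP position; "tcp_rot": TCP orientation; "ft_force": force on the tool from outside, world axes, zero at the start; "moment": the same for the moment, N m; "opening": opening from 0.0 (shut) to 1.0 (fully open).
Only numpy, scipy, OpenCV 4.12 (cv2) and the standard library are available. Lean on these libraries where they do the work, as an engineer would, in place of code of your own. Each camera call takes 0.05 s, during which the arm holds its last target.

## Working session

There is one attempt and no reset: what is moved stays moved. The work goes in short steps, Python scripts to look and compute and a tool call to move; the robot and the scene stay as the last step left them, time stands still between calls to the robot, and variables do not carry over. Pictures are saved under pics/ and viewed, and the job is handed in when it is done.

Besides the shell and the picture viewer there is one more tool, called after "Emit:" as a command line: name --argument value ..., lists and objects as JSON in quotes. drive_tool: Moves the arm, as the interface text tells. Its arguments: {"type":"object","properties":{"increments":{"type":"array","items":{"type":"array"}},"jaw":{"type":"number"}},"required":["increments"]}

```bash
mkdir -p pics; ls; cat > h.py <<'E'
import numpy as np, cv2
from cell import env
def shot(name,fn):
    p=env.read_camera(name); cv2.imwrite('pics/'+fn,p['pixels']); return p
def f(p): return 200/np.tan(np.radians(p['vertical_fov'])/2)
def proj(p,X):
    c=(np.array(p['world_to_cam'])@np.append(X,1))[:3]; return c[:2]/c[2]*f(p)+[p['cx'],p['cy']]
def ray(p,uv):
    W=np.array(p['world_to_cam']); R=W[:3,:3]; o=-R.T@W[:3,3]
    d=R.T@np.array([(uv[0]-p['cx'])/f(p),(uv[1]-p['cy'])/f(p),1]); return o,d/np.linalg.norm(d)
def atz(p,uv,z):
    o,d=ray(p,uv); return o+d*(z-o[2])/d[2]
def tri(p,u,q,v):
    o,d=ray(p,u); a,e=ray(q,v)
    s=np.linalg.lstsq(np.c_[d,-e],a-o,rcond=None)[0]
    A,B=o+d*s[0],a+e*s[1]; return (A+B)/2,np.linalg.norm(A-B)
E
python3 - <<'E'
from h import *
np.set_printoptions(precision=1,suppress=True)
a=shot('top','t1.png');b=shot('side','s1.png')
print(env.state())
for n,p in(('top',a),('side',b)):
    W=p['world_to_cam'];print(n,p['vertical_fov'],p['cx'],p['cy'],np.array(W),f(p), ray(p,(320,200))[0])
    for k in ['bush','wide_bush','bearing_block','oil_bottle','tally','petri']:
        for r in env.tip_of(k,p)[:3]: print(k,np.array(r['point']),round(r['score'],2),proj(p,r['point']))
E
```

```text
pics
{'t': 0.1, 'joints': array([ 1.1,  0.5,  1.6,  0. ,  1.1, -0.1]), 'qvel': array([-0., -0., -0.,  0.,  0.,  0.]), 'tau': array([  0. , -61.4, -25.9,   0.1,   0. ,  -0. ]), 'eef_pos': array([223.4, 583.5, 214.1]), 'tcp_rot': array([-3.1, -0. ,  2.8]), 'ft_force': array([-1.1,  0.5,  0.6]), 'moment': array([ 0.,  0., -0.]), 'opening': 0.995928413112699}
top 55.64306367149777 324.2084746161665 198.2456442478761 [[  -0.1   -1.    -0.  -276.5]
 [  -1.     0.1   -0.2  561.2]
 [   0.2   -0.    -1.   882.9]
 [   0.     0.     0.     1. ]] 378.9884616644752 [ 337.2 -305.5  981.8]
bush [ 449.3 -279.     1. ] 0.6 [312.2 238.1]
wide_bush [ 549.4 -392.5    2.4] 0.54 [352.5 197.2]
bearing_block [ 552.2 -176.6   -3.2] 0.81 [271.2 202.5]
bearing_block [ 383.9 -658.3    4.9] 0.56 [461.9 252.5]
oil_bottle [472.9  46.2   1.6] 0.64 [186.4 238.2]
tally [456.9 -73.7  -1.3] 0.67 [233.1 241.1]
petri [ 655.6 -393.2    2.1] 0.92 [349.2 159. ]
petri [ 550.5 -392.2   -1.3] 0.64 [352.2 197.1]
side 52.11908290428272 318.26768020699166 201.1394625150055 [[ -1.   -0.2  -0.  463. ]
 [ -0.1   0.6  -0.8 303.2]
 [  0.2  -0.8  -0.6 856.9]
 [  0.    0.    0.    1. ]] 408.98152674048777 [340.6 580.  767. ]
bush [ 444.8 -279.     5. ] 0.72 [350.9 226.7]
wide_bush [ 549.1 -394.4    1.1] 0.76 [323.4 198.4]
bearing_block [ 555.2 -177.8   -1.2] 0.94 [303.8 247. ]
bearing_block [ 385.3 -653.9   -0.3] 0.88 [385.  160.8]
oil_bottle [474.1  42.4   2.2] 0.59 [314.4 319.6]
tally [461.8 -66.3  -1.9] 0.88 [329.7 284.7]
petri [ 653.6 -390.7    1.2] 0.45 [290.3 194.6]
```

View pics/t1.png

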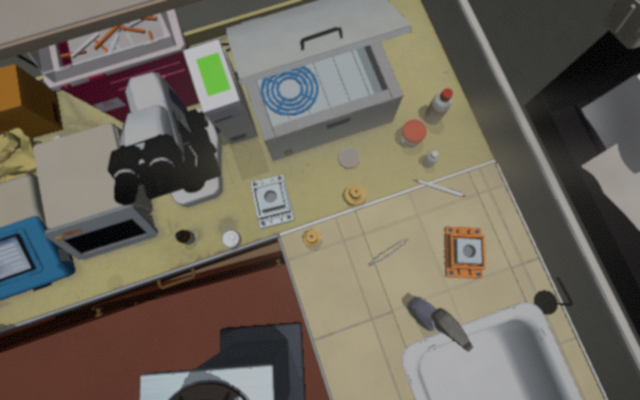

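View pics/s1.png

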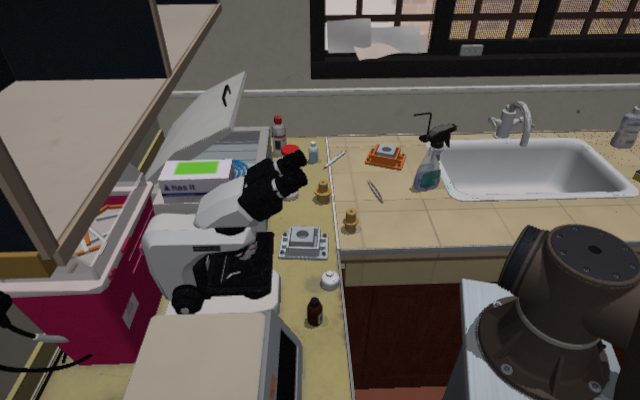

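```bash
python3 - <<'E'
import cv2,numpy as np
a=cv2.imread('pics/t1.png')[130:270,230:390];b=cv2.imread('pics/s1.png')[150:290,250:410]
cv2.imwrite('pics/crop1.png',np.hstack([cv2.resize(x,(400,350),interpolation=cv2.INTER_CUBIC) for x in(a,b)]))
E
```

```text
(no output)
```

View pics/crop1.png

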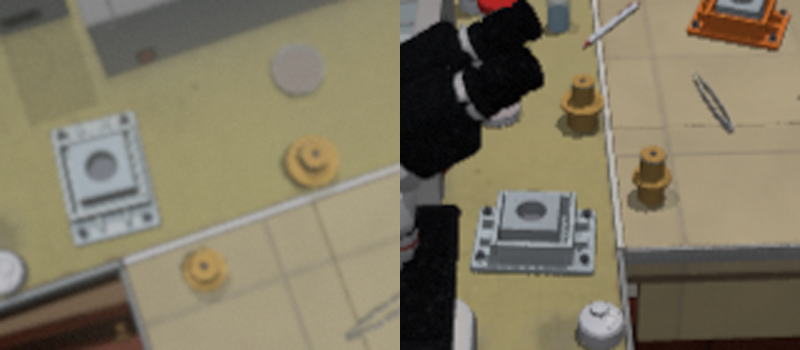

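The slim bush is at top (312,238) / side (351,221): narrow shoulder, on the tiles. The wide bush is at top (355,194) / side (323,191), with a visibly broader shoulder. The grey block is at top (271,198), and the orange look-alike at top (467,250) is to be left alone. Next I'll measure the slim bush and the bore from both views.

```bash
python3 - <<'E'
import cv2,numpy as np
a=cv2.imread('pics/t1.png');b=cv2.imread('pics/s1.png')
def c(im,x,y,w=24): return cv2.resize(im[y-w:y+w,x-w:x+w],(384,288*384//288),interpolation=cv2.INTER_CUBIC)
def g(im,x,y,w=24):
    r=c(im,x,y,w); s=384/(2*w)
    for k in range(-w,w,8):
        p=int((k+w)*s); cv2.line(r,(p,0),(p,6),(0,0,255),1); cv2.line(r,(0,p),(6,p),(0,0,255),1)
        cv2.putText(r,str(x+k),(p,16),0,.33,(0,0,255));cv2.putText(r,str(y+k),(8,p+4),0,.33,(0,0,255))
    return r
cv2.imwrite('pics/c2.png',np.hstack([g(a,312,238,16),g(b,351,220,24)]))
cv2.imwrite('pics/c3.png',np.hstack([g(a,271,198,32),g(b,304,238,32)]))
E
```

```text
(no output)
```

View pics/c2.png

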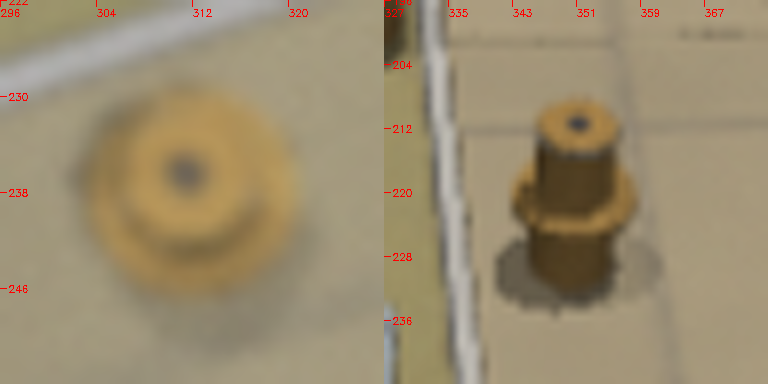

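View pics/c3.png

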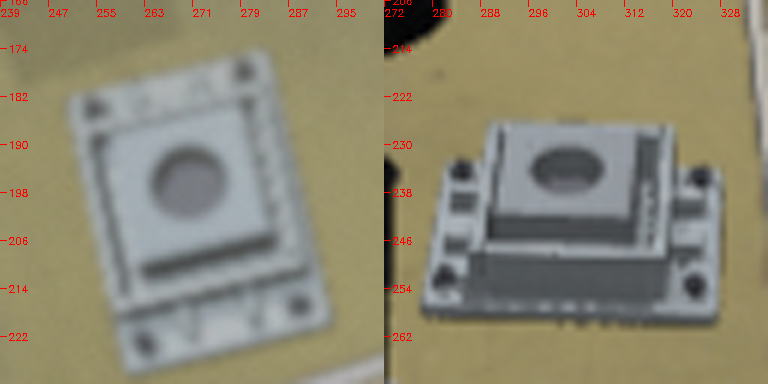

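```bash
python3 - <<'E'
from h import *
np.set_printoptions(precision=2,suppress=True)
p=env.read_camera('top');q=env.read_camera('side')
for n,u,v,z in(('bushtop',(311,236.1),(350.8,211.1),64),('bore',(270.1,196.1),(302.1,233.9),46)):
    print(n,tri(p,u,q,v),atz(p,u,z),atz(q,v,z))
# eyepiece, microscope
print('eye',tri(p,(125,190),q,(290,160)),tri(p,(205,170),q,(295,180)))
#block foot corners from top (crop/6 +off)
c=np.array([atz(p,(239+x/6-.4,166+y/6-.4),10) for x,y in((68,100),(265,50),(330,325),(128,373))]);print(c,c.mean(0))
d=c[2]-c[1];print(np.degrees(np.arctan2(d[1],d[0])),np.linalg.norm(d)); d=c[1]-c[0];print(np.degrees(np.arctan2(d[1],d[0])),np.linalg.norm(d))
s=env.state();print(s['eef_pos'],repr(s['tcp_rot']),s['ft_force'],s['t'])
E
```

```text
bushtop (array([ 447.53, -278.06,   61.89]), np.float64(0.30561849715755096)) [ 447.12 -278.13   64.  ] [ 447.37 -275.52   64.  ]
bore (array([ 559.22, -180.48,   42.69]), np.float64(0.5196059293474041)) [ 558.17 -180.95   46.  ] [ 558.49 -177.06   46.  ]
eye (array([513.49,   8.68, 388.89]), np.float64(17.24576143232232)) (array([553.78, -90.56, 280.63]), np.float64(18.728262369356347))
[[ 608.22 -124.4    10.  ]
 [ 624.69 -212.4    10.  ]
 [ 499.27 -234.3    10.  ]
 [ 484.81 -146.39   10.  ]] [ 554.24 -179.37   10.  ]
-170.09725077544192 127.31823805493504
-79.39963334724746 89.5294881082808
[223.54 583.66 214.68] array([ 3.14, -0.  ,  2.78]) [ 0.19 -0.25  0.68] 0.8
```

```bash
python3 - <<'E'
import cv2,numpy as np
a=cv2.imread('pics/t1.png')[60:220,90:250];b=cv2.imread('pics/s1.png')[140:300,160:320]
cv2.imwrite('pics/c4.png',np.hstack([cv2.resize(x,(400,400),interpolation=cv2.INTER_CUBIC) for x in(a,b)]))
E
```

```text
(no output)
```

View pics/c4.png

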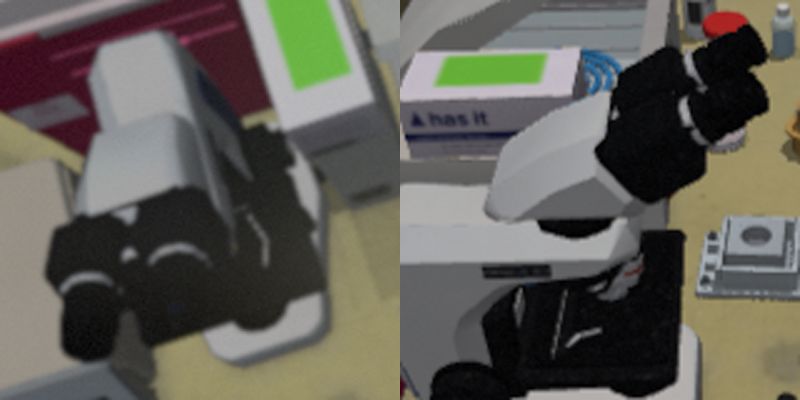

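```bash
python3 - <<'E'
from h import *
np.set_printoptions(precision=2,suppress=True)
p=env.read_camera('top');q=env.read_camera('side')
print(tri(p,(126,194),q,(294,178)),tri(p,(160,180),q,(296,162)))
for uv in((215,190),(205,140),(218,200)): print(atz(p,uv,0),atz(p,uv,130))
s=env.state()
from scipy.spatial.transform import Rotation as R
print(R.from_euler('xyz',s['tcp_rot']).as_matrix(),s['tcp_rot'][2])
E
```

```text
(array([509.13,  19.78, 361.51]), np.float64(7.576643144341522)) (array([525.57, -36.69, 358.65]), np.float64(1.4558656075361283))
[596.58 -28.86   0.  ] [562.23 -65.49 130.  ]
[740.25  -3.04   0.  ] [686.88 -43.08 130.  ]
[568.65 -36.5    0.  ] [538.   -72.11 130.  ]
[[-0.93  0.36  0.  ]
 [ 0.36  0.93  0.  ]
 [-0.    0.   -1.  ]] 2.7757525410066464
```

```bash
python3 - <<'E'
from h import *
np.set_printoptions(precision=1,suppress=True)
p=env.read_camera('top')
for uv in((80,257),(150,230),(70,300),(72,240),(145,207)): print(uv,atz(p,uv,0),atz(p,uv,250))
E
```

```text
(80, 257) [444.8 319.6   0. ] [417.4 160.4 250. ]
(150, 230) [501.6 141.6   0. ] [459.7  27.8 250. ]
(70, 300) [338.9 337.7   0. ] [338.5 174.  250. ]
(72, 240) [490.3 343.2   0. ] [451.3 178.  250. ]
(145, 207) [564.  156.4   0. ] [506.2  38.8 250. ]
```

Emit:
drive_tool --increments '[[[-0.4, -0.4, 0], [0, 0, 0]], [[-0.7, -0.78, 0], [0, 0, 0]], [[-0.7, -0.78, 0], [0, 0, 0]], [[-0.7, -0.78, 0], [0, 0, 0]], [[-0.7, -0.78, 0], [0, 0, 0]]]' --jaw 0.2

```text
t: 1.37
eef_pos: [275.6, 449.4, 214.6]
tcp_rot: [3.141, 0.0, 2.776]
ft_force: [0.4, 0.1, 0.8]
opening: 0.707
```

Emit:
drive_tool --increments '[[[-0.7, -0.78, 0], [0, 0, 0]], [[-0.7, -0.78, 0], [0, 0, 0]], [[-0.7, -0.78, 0], [0, 0, 0]], [[-0.7, -0.78, 0], [0, 0, 0]], [[-0.7, -0.78, 0], [0, 0, 0]]]'

```text
t: 1.78
eef_pos: [331.9, 302.6, 214.8]
tcp_rot: [3.141, 0.0, 2.776]
ft_force: [0.5, -0.3, -0.4]
opening: 0.601
```

Emit:
drive_tool --increments '[[[-0.7, -0.78, 0], [0, 0, 0]], [[-0.7, -0.78, 0], [0, 0, 0]], [[-0.7, -0.78, 0], [0, 0, 0]], [[-0.7, -0.78, 0], [0, 0, 0]], [[-0.7, -0.78, 0], [0, 0, 0]]]'

```text
t: 2.2
eef_pos: [388.2, 155.6, 214.9]
tcp_rot: [3.141, 0.001, 2.776]
ft_force: [0.7, -0.7, 0.9]
opening: 0.599
```

Emit:
drive_tool --increments '[[[-0.6, -0.78, 0], [0, 0, 0]], [[-0.36, -0.94, 0], [0, 0, 0]], [[-0.36, -0.94, 0], [0, 0, 0]], [[-0.36, -0.94, 0], [0, 0, 0]], [[-0.36, -0.94, 0], [0, 0, 0]]]'

```text
t: 2.62
eef_pos: [396.1, 6.6, 214.8]
tcp_rot: [3.141, 0.001, 2.776]
ft_force: [1.4, 0.9, -0.2]
opening: 0.6
```

Emit:
drive_tool --increments '[[[-0.36, -0.94, 0], [0, 0, 0]], [[-0.36, -0.94, 0], [0, 0, 0]], [[-0.36, -0.94, 0], [0, 0, 0]], [[-0.36, -0.94, 0], [0, 0, 0]], [[-0.36, -0.94, 0], [0, 0, 0]]]'

```text
t: 3.03
eef_pos: [396.0, -144.5, 214.8]
tcp_rot: [3.142, 0.001, 2.776]
ft_force: [0.4, 0.4, 0.1]
opening: 0.599
```

Emit:
drive_tool --increments '[[[-0.63, -0.7, 0], [0, 0, 0]], [[-0.64, -0.7, 0], [0, 0, 0]], [[-0.64, -0.71, 0], [0, 0, 0]], [[-0.63, -0.71, 0], [0, 0, 0]], [[-0.63, -0.7, 0], [0, 0, 0]]]'

```text
t: 3.45
eef_pos: [447.6, -277.1, 214.7]
tcp_rot: [3.142, 0.0, 2.775]
ft_force: [0.8, -0.3, 0.8]
opening: 0.601
```

Emit:
drive_tool --increments '[[[0, 0, 0.3], [0, 0, 1]], [[0, 0, 0.3], [0, 0, 1]], [[0, 0, 0.3], [0, 0, 1]], [[0, 0, 0.3], [0, 0, 1]], [[0, 0, 0.3], [0, 0, 1]]]'

```text
t: 3.87
eef_pos: [447.3, -275.7, 169.2]
tcp_rot: [3.141, 0.0, 2.372]
ft_force: [0.3, 0.2, 0.8]
opening: 0.599
```

Emit:
drive_tool --increments '[[[0, 0, 0.3], [0, 0, 1]], [[0, 0, 0.3], [0, 0, 1]], [[0, 0, 0.3], [0, 0, 1]], [[0, 0, 0.3], [0, 0, 1]], [[0, 0, 0.2], [0, 0, 1]]]'

```text
t: 4.28
eef_pos: [447.2, -275.5, 126.9]
tcp_rot: [-3.141, -0.001, 1.972]
ft_force: [-0.5, 0.4, -0.3]
opening: 0.6
```

Emit:
drive_tool --increments '[[[0, 0, 0], [0, 0, 1]], [[0, 0, 0], [0, 0, 1]], [[0, 0, 0], [0, 0, 1]], [[0, 0, 0], [0, 0, 1]], [[0, 0, 0], [0, 0, 1]]]'

```text
t: 4.7
eef_pos: [447.4, -275.7, 127.6]
tcp_rot: [3.141, 0.0, 1.572]
ft_force: [-0.0, 0.3, 0.6]
opening: 0.598
```

Emit:
drive_tool --increments '[[[0, 0, 0], [0, 0, 1]], [[0, 0, 0], [0, 0, 1]], [[0, 0, 0], [0, 0, 0.2]], [[0, 0, 0], [0, 0, 0]]]'

```text
t: 5.03
eef_pos: [447.3, -275.6, 127.7]
tcp_rot: [3.141, -0.0, 1.401]
ft_force: [0.3, 0.4, 0.3]
opening: 0.6
```

```bash
python3 - <<'E'
from h import *
a=shot('top','t2.png');b=shot('side','s2.png')
A=a['pixels'][170:290,240:400];B=b['pixels'][120:260,270:430]
cv2.imwrite('pics/c5.png',np.hstack([cv2.resize(x,None,fx=2.5,fy=2.5,interpolation=cv2.INTER_CUBIC)[:300] for x in(A,B)]))
s=env.state();print(s['eef_pos'],s['tcp_rot'],s['joints'],s['t'])
E
```

```text
[ 447.31330241 -275.61941364  127.64737103] [ 3.14145983e+00 -4.07413197e-05  1.40211947e+00] [-6.78031302e-01  4.63442062e-01  1.89657954e+00  1.42458419e-04
  7.81474962e-01 -5.09455564e-01] 5.1333
```

View pics/c5.png

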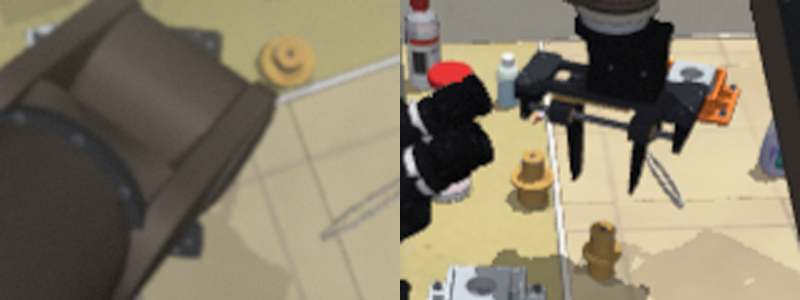

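```bash
python3 - <<'E'
from h import *
q=env.read_camera('side')
for d in(-28,0,28): print(proj(q,[447.3+d,-275.6-d*.17,127.6]))
print(proj(q,[447.3,-276.5,64]))
E
```

```text
[362.35120204 194.75466454]
[351.96427313 192.26626077]
[341.74340503 189.8176403 ]
[350.88249442 210.87943803]
```

Emit:
drive_tool --increments '[[[0, 0, 0.6], [0, 0, 0]], [[0, 0, 0.6], [0, 0, 0]], [[0, 0, 0.6], [0, 0, 0]], [[0, 0, 0.6], [0, 0, 0]], [[-0.02, 0, 0.55], [0, 0, 0]]]'

```text
t: 5.6
eef_pos: [447.1, -276.1, 38.2]
tcp_rot: [-3.142, -0.0, 1.401]
ft_force: [0.7, -0.7, 0.3]
opening: 0.601
```

Emit:
drive_tool --increments '[[[0, 0, 0], [0, 0, 0]]]'

```text
t: 5.68
eef_pos: [446.2, -275.5, 36.7]
tcp_rot: [-3.138, -0.002, 1.401]
ft_force: [-0.9, 0.2, -0.3]
opening: 0.601
```

Emit:
drive_tool --increments '[[[0, 0, -0.05], [0, 0, 0]], [[0, 0, 0], [0, 0, 0]]]'

```text
t: 5.85
eef_pos: [447.5, -276.5, 41.6]
tcp_rot: [3.141, 0.0, 1.4]
ft_force: [0.2, -0.2, 0.2]
opening: 0.601
```

Emit:
drive_tool --increments '[[[0, 0, 0], [0, 0, 0]], [[0, 0, 0], [0, 0, 0]], [[0, 0, 0], [0, 0, 0]], [[0, 0, 0], [0, 0, 0]], [[0, 0, 0], [0, 0, 0]]]' --jaw -1

```text
t: 6.27
eef_pos: [447.3, -276.2, 40.9]
tcp_rot: [3.141, 0.0, 1.4]
ft_force: [-0.1, -0.2, -0.4]
opening: 0.307
```

Emit:
drive_tool --increments '[[[0, 0, 0], [0, 0, 0]], [[0, 0, 0], [0, 0, 0]], [[0, 0, 0], [0, 0, 0]]]'

```text
t: 6.52
eef_pos: [447.3, -276.2, 40.8]
tcp_rot: [3.141, 0.0, 1.4]
ft_force: [-1.2, 0.3, 3.5]
opening: 0.288
```

Emit:
drive_tool --increments '[[[0, 0, -0.3], [0, 0, 0]], [[0, 0, -0.6], [0, 0, 0]], [[0, 0, -0.7], [0, 0, 0]], [[0, 0, -0.7], [0, 0, 0]], [[0, 0, -0.4], [0, 0, 0]]]'

```text
t: 6.93
eef_pos: [447.5, -276.4, 124.0]
tcp_rot: [3.14, 0.001, 1.4]
ft_force: [-0.1, -0.6, -1.0]
opening: 0.287
```

Emit:
drive_tool --increments '[[[0.6, 0.5, 0], [0, 0, 0]], [[0.8, 0.65, 0], [0, 0, 0]], [[0.8, 0.65, 0], [0, 0, 0]], [[0.8, 0.65, 0], [0, 0, 0]], [[0.6, 0.5, 0], [0, 0, 0]]]'

```text
t: 7.35
eef_pos: [554.1, -183.2, 122.2]
tcp_rot: [3.141, -0.0, 1.4]
ft_force: [0.2, -0.8, -0.7]
opening: 0.287
```

Emit:
drive_tool --increments '[[[0.2, 0.15, 0], [0, 0, 0]], [[0, 0, 0], [0, 0, 0]], [[0, 0, 0], [0, 0, 0]]]'

```text
t: 7.6
eef_pos: [557.6, -179.7, 121.6]
tcp_rot: [-3.141, -0.0, 1.401]
ft_force: [-0.6, 0.3, -2.2]
opening: 0.284
```

```bash
python3 - <<'E'
from h import *
b=shot('side','s3.png')
B=b['pixels'][160:280,240:400]
cv2.imwrite('pics/c6.png',cv2.resize(B,None,fx=5,fy=5,interpolation=cv2.INTER_CUBIC))
s=env.state();print(s['eef_pos'],s['tcp_rot'],s['ft_force'],s['opening'],s['t'])
x,y,z=s['eef_pos']
print(proj(b,[x,y,z-41]),proj(b,[x,y,46]),proj(b,[558.5,-179,46]))
E
```

```text
[ 557.39079344 -180.14238122  121.64300276] [-3.14089069e+00 -5.83448368e-05  1.39966609e+00] [ 0.16321024 -0.39724972 -1.42238789] 0.2855136851298722 7.65
[302.46190171 223.13613341] [302.80765311 233.18134873] [302.28482452 233.40726055]
```

View pics/c6.png

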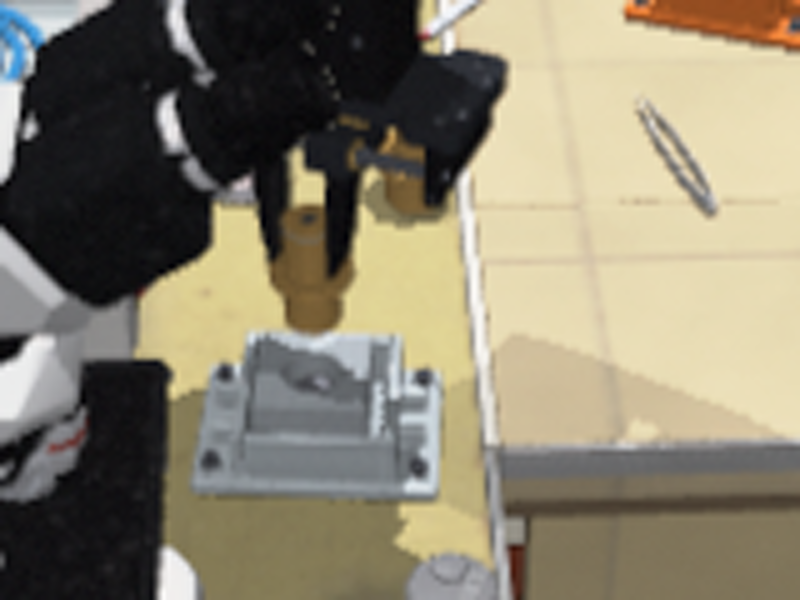

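Emit:
drive_tool --increments '[[[0.035, 0.03, 0.3], [0, 0, 0]], [[0, 0, 0.4], [0, 0, 0]], [[0, 0, 0.2], [0, 0, 0]], [[0, 0, 0], [0, 0, 0]], [[0, 0, 0], [0, 0, 0]]]'

```text
t: 8.07
eef_pos: [558.9, -179.2, 94.2]
tcp_rot: [-3.141, -0.0, 1.399]
ft_force: [0.7, -0.8, -1.5]
opening: 0.291
```

Emit:
drive_tool --increments '[[[0, 0, 0.03], [0, 0, 0]], [[0, 0, 0.03], [0, 0, 0]], [[0, 0, 0.03], [0, 0, 0]]]'

```text
t: 8.32
eef_pos: [559.4, -178.9, 92.2]
tcp_rot: [3.141, 0.0, 1.4]
ft_force: [0.8, -0.5, -1.0]
opening: 0.29
```

Emit:
drive_tool --increments '[[[0, 0, 0.04], [0, 0, 0]], [[0, 0, 0.04], [0, 0, 0]], [[0, 0, 0.04], [0, 0, 0]], [[0, 0, 0.02], [0, 0, 0]]]'

```text
t: 8.65
eef_pos: [559.3, -178.7, 87.5]
tcp_rot: [-3.141, -0.0, 1.4]
ft_force: [-0.0, 0.3, -1.2]
opening: 0.287
```

Emit:
drive_tool --increments '[[[0, 0, 0.03], [0, 0, 0]], [[0, 0, 0.03], [0, 0, 0]], [[0, 0, 0.02], [0, 0, 0]]]'

```text
t: 8.9
eef_pos: [559.3, -178.8, 85.2]
tcp_rot: [-3.142, -0.0, 1.4]
ft_force: [-0.3, -0.0, -1.3]
opening: 0.282
```

Foot about 1.5 mm below the face with no contact force, so it may be entering the bore.

Emit:
drive_tool --increments '[[[0, 0, 0.03], [0, 0, 0]], [[0, 0, 0.03], [0, 0, 0]], [[0, 0, 0], [0, 0, 0]]]'

```text
t: 9.15
eef_pos: [559.2, -178.8, 83.3]
tcp_rot: [-3.141, -0.0, 1.4]
ft_force: [-0.6, -0.7, -0.5]
opening: 0.288
```

Emit:
drive_tool --increments '[[[0, 0, 0.03], [0, 0, 0]], [[0, 0, 0.03], [0, 0, 0]], [[0, 0, 0], [0, 0, 0]]]'

```text
t: 9.4
eef_pos: [559.2, -178.8, 81.5]
tcp_rot: [-3.141, -0.0, 1.4]
ft_force: [-0.4, 0.4, -1.0]
opening: 0.288
```

Emit:
drive_tool --increments '[[[0, 0, 0.05], [0, 0, 0]], [[0, 0, 0.05], [0, 0, 0]], [[0, 0, 0.05], [0, 0, 0]], [[0, 0, 0.05], [0, 0, 0]]]'

```text
t: 9.73
eef_pos: [559.3, -178.8, 75.5]
tcp_rot: [-3.142, -0.0, 1.4]
ft_force: [0.2, 0.5, -0.9]
opening: 0.291
```

Emit:
drive_tool --increments '[[[0, 0, 0.04], [0, 0, 0]], [[0, 0, 0.03], [0, 0, 0]], [[0, 0, 0], [0, 0, 0]]]'

```text
t: 9.98
eef_pos: [559.2, -178.8, 73.4]
tcp_rot: [-3.141, -0.0, 1.4]
ft_force: [0.6, 0.1, -1.4]
opening: 0.29
```

```bash
python3 - <<'E'
from h import *
b=shot('side','s4.png')
B=b['pixels'][160:280,240:400]
cv2.imwrite('pics/c7.png',cv2.resize(B,None,fx=5,fy=5,interpolation=cv2.INTER_CUBIC))
s=env.state();print(s['eef_pos'],s['tcp_rot'],s['ft_force'],s['moment'],s['opening'],s['t'])
E
```

```text
[ 559.29232045 -178.779202     73.49039156] [-3.14146126e+00 -1.37707846e-04  1.39981587e+00] [ 0.86335672  0.27865118 -1.17788735] [-0.10266503  0.0945411  -0.01029425] 0.28958374111651136 10.0333
```

View pics/c7.png

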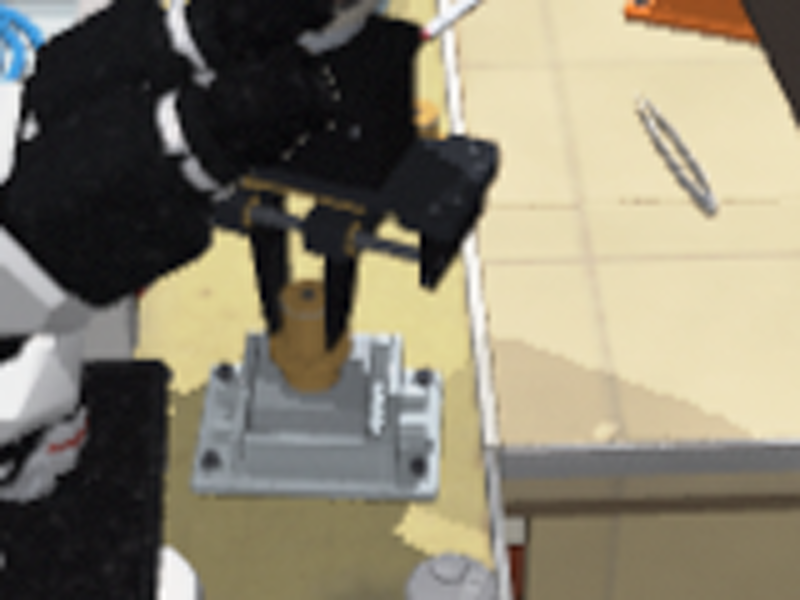

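The spigot is in the bore at crop (312,370) with no side force. Pushing on to the disc.

Emit:
drive_tool --increments '[[[0, 0, 0.03], [0, 0, 0]], [[0, 0, 0.03], [0, 0, 0]], [[0, 0, 0.03], [0, 0, 0]]]'

```text
t: 10.28
eef_pos: [559.3, -178.8, 70.9]
tcp_rot: [3.142, -0.0, 1.4]
ft_force: [-0.1, 0.9, -0.6]
opening: 0.29
```

Emit:
drive_tool --increments '[[[0, 0, 0.03], [0, 0, 0]], [[0, 0, 0.03], [0, 0, 0]]]'

```text
t: 10.45
eef_pos: [559.4, -178.9, 69.4]
tcp_rot: [3.141, 0.0, 1.4]
ft_force: [-1.6, 1.2, 8.5]
opening: 0.293
```

Emit:
drive_tool --increments '[[[0, 0, 0.03], [0, 0, 0]], [[0, 0, 0.03], [0, 0, 0]]]'

```text
t: 10.62
eef_pos: [559.4, -178.9, 68.0]
tcp_rot: [3.141, 0.0, 1.4]
ft_force: [-1.9, 1.2, 8.8]
opening: 0.289
```

Emit:
drive_tool --increments '[[[0, 0, 0.03], [0, 0, 0]], [[0, 0, 0.03], [0, 0, 0]], [[0, 0, 0.03], [0, 0, 0]], [[0, 0, 0.03], [0, 0, 0]]]'

```text
t: 10.95
eef_pos: [559.4, -178.9, 64.4]
tcp_rot: [3.141, 0.0, 1.4]
ft_force: [-1.6, 0.4, 8.4]
opening: 0.289
```

Emit:
drive_tool --increments '[[[0, 0, 0.03], [0, 0, 0]], [[0, 0, 0.03], [0, 0, 0]], [[0, 0, 0.02], [0, 0, 0]]]'

```text
t: 11.2
eef_pos: [559.4, -178.9, 62.0]
tcp_rot: [3.141, 0.0, 1.4]
ft_force: [-2.7, 1.2, 7.0]
opening: 0.29
```

Emit:
drive_tool --increments '[[[0, 0, 0.025], [0, 0, 0]], [[0, 0, 0.025], [0, 0, 0]]]'

```text
t: 11.37
eef_pos: [559.4, -178.8, 60.5]
tcp_rot: [3.141, 0.0, 1.4]
ft_force: [-2.5, 1.2, 7.8]
opening: 0.291
```

Emit:
drive_tool --increments '[[[0, 0, 0.015], [0, 0, 0]], [[0, 0, 0], [0, 0, 0]]]'

```text
t: 11.53
eef_pos: [559.3, -178.8, 60.0]
tcp_rot: [3.141, 0.0, 1.4]
ft_force: [-2.2, 0.6, 6.3]
opening: 0.287
```

Emit:
drive_tool --increments '[[[0, 0, 0.01], [0, 0, 0]], [[0, 0, 0], [0, 0, 0]]]'

```text
t: 11.7
eef_pos: [559.4, -178.9, 59.7]
tcp_rot: [3.141, 0.0, 1.4]
ft_force: [-1.4, 0.6, 6.5]
opening: 0.29
```

Emit:
drive_tool --increments '[[[0, 0, 0.01], [0, 0, 0]], [[0, 0, 0], [0, 0, 0]]]'

```text
t: 11.87
eef_pos: [559.4, -178.9, 59.4]
tcp_rot: [3.141, 0.0, 1.4]
ft_force: [-3.2, 0.6, 6.9]
opening: 0.29
```

Emit:
drive_tool --increments '[[[0, 0, 0.01], [0, 0, 0]], [[0, 0, 0], [0, 0, 0]]]'

```text
t: 12.03
eef_pos: [559.4, -178.8, 59.1]
tcp_rot: [3.141, 0.0, 1.4]
ft_force: [-2.4, 0.8, 6.6]
opening: 0.289
```

Emit:
drive_tool --increments '[[[0, 0, 0.01], [0, 0, 0]], [[0, 0, 0], [0, 0, 0]]]'

```text
t: 12.2
eef_pos: [559.3, -178.9, 58.8]
tcp_rot: [3.141, 0.0, 1.4]
ft_force: [-1.8, 0.9, 7.7]
opening: 0.286
```

Emit:
drive_tool --increments '[[[0, 0, 0.01], [0, 0, 0]], [[0, 0, 0], [0, 0, 0]]]'

```text
t: 12.37
eef_pos: [559.4, -178.9, 58.7]
tcp_rot: [3.141, 0.0, 1.4]
ft_force: [-2.7, 1.0, 9.2]
opening: 0.288
```

Emit:
drive_tool --increments '[[[0, 0, 0.01], [0, 0, 0]], [[0, 0, 0], [0, 0, 0]]]'

```text
t: 12.53
eef_pos: [559.4, -178.9, 58.6]
tcp_rot: [3.141, 0.0, 1.4]
ft_force: [-3.3, 0.8, 11.5]
opening: 0.288
```

Emit:
drive_tool --increments '[[[0, 0, 0.005], [0, 0, 0]], [[0, 0, 0], [0, 0, 0]]]'

```text
t: 12.7
eef_pos: [559.4, -178.9, 58.6]
tcp_rot: [3.141, 0.0, 1.4]
ft_force: [-3.7, 1.1, 12.8]
opening: 0.29
```

Emit:
drive_tool --increments '[[[0, 0, 0.005], [0, 0, 0]], [[0, 0, 0], [0, 0, 0]]]'

```text
t: 12.87
eef_pos: [559.4, -178.9, 58.5]
tcp_rot: [3.141, 0.0, 1.4]
ft_force: [-5.0, 1.3, 13.4]
opening: 0.289
```

Emit:
drive_tool --increments '[[[0, 0, 0.01], [0, 0, 0]], [[0, 0, 0], [0, 0, 0]]]'

```text
t: 13.03
eef_pos: [559.5, -178.9, 58.5]
tcp_rot: [3.14, 0.0, 1.4]
ft_force: [-5.1, 2.1, 17.4]
opening: 0.287
```

Emit:
drive_tool --increments '[[[0, 0, 0.01], [0, 0, 0]], [[0, 0, 0], [0, 0, 0]]]'

```text
t: 13.2
eef_pos: [559.5, -178.9, 58.4]
tcp_rot: [3.14, 0.0, 1.4]
ft_force: [-5.2, 1.8, 18.0]
opening: 0.289
```

Emit:
drive_tool --increments '[[[0, 0, 0.01], [0, 0, 0]], [[0, 0, 0], [0, 0, 0]]]'

```text
t: 13.37
eef_pos: [559.6, -178.9, 58.4]
tcp_rot: [3.14, 0.0, 1.4]
ft_force: [-6.0, 2.0, 22.4]
opening: 0.289
```

Emit:
drive_tool --increments '[[[0, 0, -0.03], [0, 0, 0]], [[0, 0, 0], [0, 0, 0]]]'

```text
t: 13.53
eef_pos: [559.5, -178.9, 58.5]
tcp_rot: [3.14, 0.0, 1.4]
ft_force: [-4.6, 1.5, 13.6]
opening: 0.288
```

Emit:
drive_tool --increments '[[[0, 0, 0], [0, 0, 0]], [[0, 0, 0], [0, 0, 0]], [[0, 0, 0], [0, 0, 0]], [[0, 0, 0], [0, 0, 0]]]' --jaw 0

```text
t: 13.87
eef_pos: [559.3, -178.8, 57.1]
tcp_rot: [-3.141, -0.0, 1.4]
ft_force: [-0.0, -0.0, 0.1]
opening: 0.485
```

Emit:
drive_tool --increments '[[[0, 0, -0.2], [0, 0, 0]], [[0, 0, -0.4], [0, 0, 0]], [[0, 0, -0.6], [0, 0, 0]], [[0, 0, -0.4], [0, 0, 0]], [[0, 0, 0], [0, 0, 0]]]'

```text
t: 14.28
eef_pos: [560.4, -179.3, 108.4]
tcp_rot: [3.137, 0.001, 1.4]
ft_force: [-0.7, -0.3, -1.1]
opening: 0.502
```

```bash
python3 - <<'E'
from h import *
np.set_printoptions(precision=2,suppress=True)
b=shot('side','s5.png')
B=b['pixels'][160:280,240:400]
cv2.imwrite('pics/c8.png',cv2.resize(B,None,fx=5,fy=5,interpolation=cv2.INTER_CUBIC))
s=env.state();print(s['eef_pos'],s['ft_force'],s['opening'],s['t'])
for z in(82,80,84,46):
  for d in ([0,0],[559.4*0,0]): print(z,(proj(b,[559.4,-178.9,z])-[240,160]+.5)*5)
E
```

```text
[ 559.91 -179.06  107.01] [-0.02 -0.12 -0.06] 0.4975249029244651 14.3333
82 [310.31 317.16]
82 [310.31 317.16]
80 [310.42 320.12]
80 [310.42 320.12]
84 [310.21 314.19]
84 [310.21 314.19]
46 [312.2  369.41]
46 [312.2  369.41]
```

View pics/c8.png

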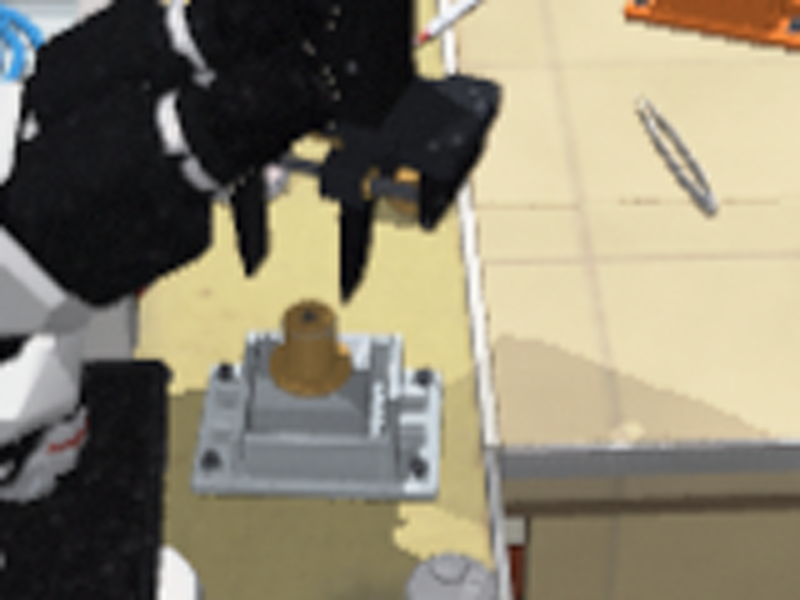

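The bush sits with its shoulder on the carrier, boss top at crop (310,317), exactly where a home bush would show. A push on the boss top with shut fingers will confirm this by contact height.

Emit:
drive_tool --increments '[[[0, 0, 0], [0, 0, 0]], [[0, 0, 0], [0, 0, 0]], [[0, 0, 0], [0, 0, 0]], [[0, 0, 0], [0, 0, 0]], [[0, 0, 0], [0, 0, 0]]]' --jaw -1

```text
t: 14.75
eef_pos: [559.2, -178.8, 104.8]
tcp_rot: [-3.141, -0.0, 1.4]
ft_force: [0.2, -0.2, -0.3]
opening: 0.205
```

Emit:
drive_tool --increments '[[[0, 0, 0.2], [0, 0, 0]], [[0, 0, 0.3], [0, 0, 0]], [[0, 0, 0.15], [0, 0, 0]], [[0, 0, 0], [0, 0, 0]], [[0, 0, 0], [0, 0, 0]]]'

```text
t: 15.17
eef_pos: [559.1, -178.7, 85.1]
tcp_rot: [-3.141, -0.0, 1.4]
ft_force: [0.4, -0.4, 0.3]
opening: 0.005
```

Emit:
drive_tool --increments '[[[0, 0, 0.02], [0, 0, 0]], [[0, 0, 0.02], [0, 0, 0]], [[0, 0, 0], [0, 0, 0]]]'

```text
t: 15.42
eef_pos: [559.3, -178.8, 84.7]
tcp_rot: [3.141, -0.0, 1.4]
ft_force: [-0.4, -0.2, 1.1]
opening: 0.006
```

Emit:
drive_tool --increments '[[[0, 0, 0.02], [0, 0, 0]], [[0, 0, 0.02], [0, 0, 0]], [[0, 0, 0], [0, 0, 0]]]'

```text
t: 15.67
eef_pos: [559.3, -178.8, 83.3]
tcp_rot: [3.142, -0.0, 1.4]
ft_force: [-0.6, 0.1, 0.1]
opening: 0.001
```

Emit:
drive_tool --increments '[[[0, 0, 0.02], [0, 0, 0]], [[0, 0, 0], [0, 0, 0]]]'

```text
t: 15.83
eef_pos: [559.3, -178.8, 82.7]
tcp_rot: [-3.142, -0.0, 1.4]
ft_force: [0.4, -0.2, -1.0]
opening: 0.007
```

Emit:
drive_tool --increments '[[[0, 0, 0.015], [0, 0, 0]], [[0, 0, 0], [0, 0, 0]]]'

```text
t: 16.0
eef_pos: [559.3, -178.8, 82.3]
tcp_rot: [3.142, -0.0, 1.4]
ft_force: [0.5, 0.1, -0.2]
opening: 0.006
```

Emit:
drive_tool --increments '[[[0, 0, 0.015], [0, 0, 0]], [[0, 0, 0], [0, 0, 0]]]'

```text
t: 16.17
eef_pos: [559.5, -178.9, 82.2]
tcp_rot: [3.141, 0.0, 1.4]
ft_force: [-0.6, 0.2, 3.4]
opening: 0.004
```

Emit:
drive_tool --increments '[[[0, 0, 0.01], [0, 0, 0]], [[0, 0, 0], [0, 0, 0]]]'

```text
t: 16.33
eef_pos: [559.5, -178.9, 82.2]
tcp_rot: [3.141, 0.0, 1.4]
ft_force: [-1.3, 0.6, 6.9]
opening: 0.007
```

Contact came at 82.2 mm against 82 expected for a home bush. Raising the push to 20 N.

Emit:
drive_tool --increments '[[[0, 0, 0.02], [0, 0, 0]], [[0, 0, 0], [0, 0, 0]]]'

```text
t: 16.5
eef_pos: [559.6, -178.9, 82.1]
tcp_rot: [3.14, 0.0, 1.4]
ft_force: [-2.4, 1.7, 12.1]
opening: 0.003
```

Emit:
drive_tool --increments '[[[0, 0, 0.015], [0, 0, 0]], [[0, 0, 0], [0, 0, 0]]]'

```text
t: 16.67
eef_pos: [559.8, -179.0, 82.0]
tcp_rot: [3.14, 0.0, 1.4]
ft_force: [-3.2, 1.6, 16.8]
opening: 0.005
```

Emit:
drive_tool --increments '[[[0, 0, 0.01], [0, 0, 0]], [[0, 0, 0], [0, 0, 0]]]'

```text
t: 16.83
eef_pos: [559.8, -179.0, 82.0]
tcp_rot: [3.139, 0.0, 1.4]
ft_force: [-4.3, 2.0, 19.1]
opening: 0.005
```

Emit:
drive_tool --increments '[[[0, 0, 0.007], [0, 0, 0]], [[0, 0, 0], [0, 0, 0]], [[0, 0, 0], [0, 0, 0]], [[0, 0, 0], [0, 0, 0]]]'

```text
t: 17.17
eef_pos: [559.9, -179.0, 82.0]
tcp_rot: [3.139, 0.001, 1.4]
ft_force: [-4.8, 2.7, 21.2]
opening: 0.006
```

Emit:
drive_tool --increments '[[[0, 0, -0.05], [0, 0, 0]], [[0, 0, -0.1], [0, 0, 0]], [[0, 0, -0.5], [0, 0, 0]], [[0, 0, -0.8], [0, 0, 0]], [[0, 0, -0.8], [0, 0, 0]]]'

```text
t: 17.58
eef_pos: [558.9, -178.6, 147.7]
tcp_rot: [-3.14, -0.001, 1.4]
ft_force: [1.1, -0.7, -0.4]
opening: 0.006
```

Emit:
drive_tool --increments '[[[-0.8, -0.4, -0.3], [0, 0, 0]], [[-0.9, -0.6, 0], [0, 0, 0]], [[-0.9, -0.6, 0], [0, 0, 0]], [[-0.9, -0.6, 0], [0, 0, 0]], [[-0.5, -0.3, 0], [0, 0, 0]]]'

```text
t: 18.0
eef_pos: [462.9, -285.9, 156.5]
tcp_rot: [-3.141, 0.0, 1.399]
ft_force: [1.3, 0.2, -0.3]
opening: 0.006
```

Emit:
drive_tool --increments '[[[0, 0, 0], [0, 0, 0]], [[0, 0, 0], [0, 0, 0]]]'

```text
t: 18.17
eef_pos: [464.6, -284.8, 156.5]
tcp_rot: [-3.142, -0.0, 1.398]
ft_force: [0.4, -0.4, -0.2]
opening: 0.005
```

```bash
python3 - <<'E'
from h import *
np.set_printoptions(precision=2,suppress=True)
a=shot('top','t6.png');b=shot('side','s6.png')
A=a['pixels'][120:260,160:400];B=b['pixels'][120:330,240:400]
cv2.imwrite('pics/c9.png',np.hstack([cv2.resize(A,(440,257),interpolation=cv2.INTER_CUBIC),cv2.resize(B[60:160],(352,257)) ]))
s=env.state();print(s['eef_pos'],s['ft_force'],s['opening'],s['t'])
for p,n in((a,'top'),(b,'side')):
  for k in('bush_shoulder','wide_bush','oil_bottle','tally','petri'):
    print(n,k,[(np.array(r['point']),round(r['score'],2)) for r in env.tip_of(k,p)[:2]])
E
```

```text
[ 465.44 -283.81  156.42] [ 0.37  0.28 -0.07] 0.007770844336571378 18.2667
top bush_shoulder []
top wide_bush [(array([ 550.2, -392.7,   -0.3]), 0.56)]
top oil_bottle [(array([471.8,  45.8,   0.9]), 0.36)]
top tally []
top petri [(array([ 656. , -394.1,   -0.2]), 0.59)]
side bush_shoulder [(array([ 561.8, -180.6,   42.9]), 0.47), (array([ 547.5, -394.8,    1. ]), 0.25)]
side wide_bush [(array([ 546.6, -393. ,   -1.1]), 0.56)]
side oil_bottle []
side tally [(array([464.8, -66.8,  -1.1]), 0.62)]
side petri [(array([ 653.7, -388.2,   -2.5]), 0.62)]
```

View pics/c9.png

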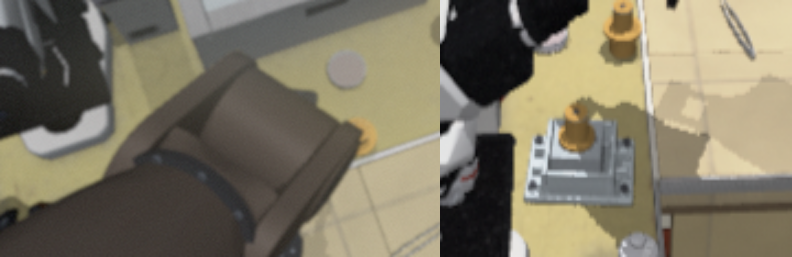

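The bush sits upright with its shoulder flat on the carrier in the side crop (576,130). The bystanders are unmoved and the gripper is clear, so I'm handing in.

```bash
python3 -c "
from cell import env
print(env.job_done())"
```

```text
the job is handed in; nothing more can be done
None
```

The slim bush is pressed home in the carrier's bore and released, and I handed the job in at about 18 s of the 72 s allowed.

- **Insertion:** I gripped the slim bush by its boss, and the spigot entered the bore on the first try. It drove the disc at about 7–9 N until the shoulder stopped hard on the face.
- **Seating pushes:** I pushed to 22.4 N while still gripping. After letting go, I pushed on the boss top with shut fingers and finished at 21.2 N. The highest reading was 22.4 N, well under the 35 N limit.
- **Home check:** First contact on the boss top came at z = 82.2 mm and held at 82.0 mm under load, against 82 mm expected for a home bush. The last side picture shows the bush upright with its shoulder flat on the carrier.
- **Other things:** The wide bush and petri dish were found at their starting places in both views, within the networks' accuracy. The oil bottle was found only in the top view and the tally only in the side view, because the arm or the microscope blocked the other one or the network missed it.
- **Disagreements:**
  - The network put the bush shoulder about 3 mm low (42.9 instead of 46 mm), within its stated accuracy.
  - The two cameras differed by 3–4 mm in y.
  - Side force rose to about 6 N during the gripped push and 5 N during the final push. This is below the roughly 8 N that shifts the carrier.

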